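Close the headlamp-board test fixture and start the test

ROBOT

A 6-joint arm with a two-finger parallel gripper is mounted at the origin on the work surface. World frame = base frame: x ahead of the robot, y to its left, z up, the work surface at z = 0. Lengths are in mm, angles in degrees, forces in N, time in s.
With the tool pointing down it reaches from about 300 to 850 mm from the base axis. Payload 4.2 kg.
Tool frame: the origin (TCP) lies midway between the tips of the shut fingers; the grasp point (between the pads) lies 19 mm behind it; z points along the fingers, x is the direction in which the jaws open and shut, and the axes are right-handed (so a half turn about z gives the same grasp; the last joint's range is limited). The gripper opens to 91 mm and grips with 3 to 60 N. Pads are 32 mm wide; open, the fingers measure 118 mm over their backs; the gripper's body (76 mm by 178 mm) begins 60 mm behind the grasp point.
Start: joints at [74.828, 18.312, 89.639, -0, 72.044, -1.146], TCP at [139.36, 557.873, 213.976] pointing down, gripper open.
Joint ranges: [-177.97, 177.97], [-48.28, 115.42], [12.27, 149.76], [-77.06, 257.06], [2.81, 150.46], [-146.56, 146.56]. Speed limits (degrees/s): [147.25, 147.25, 180, 180, 180, 180].

INTERFACE

Orientations are given as [roll, pitch, yaw] about the fixed x, y, z axes, in that order (R = Rz(yaw) Ry(pitch) Rx(roll)).
In Python, from plant import state, grab_frame, close_job gives the robot as it stands.
- The arm moves only by the shell command python3 -m inch 'ROWS' [FORCE]. ROWS is JSON, a list of rows, each a list of 5 numbers: the shift along the tool's x, y, z in m, then the turn about the tool's z in degrees, then the opening, from -1 (shut) to 1 (fully open). In form: [[tx, ty, tz, spin, hand], ...]. A call has 1 to 20 rows; each row is the pose to reach, as a shift and turn from the pose commanded when the call began, along the tool's axes at that moment; what a row does not reach only later rows make up. A row lasts 1/12 s, in which the tool goes at most 41.7 mm and 7.16 degrees, less where a joint would pass 70% of its speed; a pose out of reach is approached as far as the arm can. A call with a gripper value outside its range is refused whole. The fingers move at their own pace and stop on an object; FORCE is the grip in N (left out, the last holds). Time passes only in rows, so rows that repeat a pose let the fingers close. It gives the time, the measured TCP pose, the force and the opening at its end, in the units of the state.
- state(): the state, without advancing time (a new reading comes with each control period).
- grab_frame(name): name is "scene" or "top" or "wrist"; returns a dict with "img" (384x512x3 uint8, red, green, blue), "vertical_fov" (degrees; the focal length in pixels is half the picture's height over the tangent of half this angle, whatever the lens; pixels are square), "cx", "cy" (the principal point, pixels), "k1" (the pictures are not rectified: a ray, as slopes to the right and down, at radius r is drawn at 1 + k1 r^2 times it, then the intrinsics apply), "camera_from_world" (4x4, takes a point from world to camera coordinates). Camera axes: x right, y down, z forward; pixel columns grow to the right and rows downward; lengths in mm; the calibration is good to about 2 mm. A picture is of the moment at which its call begins. There is no depth.
- close_job(): hands the job in, once; it reports no verdict.
The state is a dict: "time": time; "qpos": joint angles; "dq": joint speeds; "joint_torque": joint torques, N m; "ee_pos": TCP position; "orientation": TCP orientation; "contact_force": force on the tool from outside, world axes, zero at the start; "moment": the same for the moment, N m; "width": finger opening in mm.
Only numpy, scipy, OpenCV 4.12 (cv2) and the standard library are available. Lean on these libraries where they do the work, as an engineer would, in place of code of your own. Each camera call takes 0.05 s, during which the arm holds its last target.

TASK

A headlamp driver board already lies in the test fixture. Push the fixture's sprung, hinged pressure plate, the one with the black push pad near its front edge, all the way down until it lies level and the catch keeps it there by itself, and take your hand off it; then press the green start key of the keypad box firmly for about half a second and let go. Do not press the other keys, and leave everything else on the bench where it is.

Things in the scene. Friction and masses are not known exactly. Their poses are not given: they have to be found in the camera images.
- fixture: board test fixture, grey box 240 (its x) x 200 (its y) x 76 mm with aluminium deck, fixed; origin under its centre, on the bench; x from front (robot side) to rear, z up. On the deck: a nest with a green board, the hinge at the rear, and at the front middle a steel catch block 26 x 56 mm, top 101 mm above the bench, whose black knob stands out 22 mm in front of the box
- plate (a joint): tilt of the pressure plate (170 wide x 175 x 8 mm, aluminium frame, clear window), rad: 0 = level, a hard stop; 0.4 to 0.57 = open, front edge up. Its spring resists with 2 to 7 N at the pad, and up to about 12 N over the last 12 mm, where the catch's sprung bolt gives way and snaps over the plate's striker. Once caught it stays at 0 to 0.02 by itself; let go earlier, it rises to about 0.38
- plate_hinge (a point): middle of the plate's hinge axis, 85 mm behind the fixture's centre and 104 mm above the bench; the axis is the fixture's y axis
- push_pad (a point): centre of the top face of the black rubber pad, 34 (fore-aft) x 75 mm, near the plate's front edge: 150 mm forward of the hinge axis and 10 mm above it in the plate, with which it tilts; with the plate level it is 114 mm above the bench
- keypad: keypad box of the tester, grey, 130 (its x) x 180 (its y) mm, key deck 44 mm above the bench, display hump 73 mm high along its rear (+x) third; fixed; origin under its centre; x from front to rear. In its front deck a row of three flat membrane keys, 24 mm square, 54 mm apart along y
- start_key: green start key, the middle one; origin at the centre of its top face, 47.5 mm above the bench; it gives only 1.2 mm, straight down, and registers at 4 N; upwards of about 5 N it is hard down
- stop_key: red stop key, same form, 54 mm to the -y side of the green one; origin at the centre of its top face
- white_key: white spare key, same form, 54 mm to the +y side of the green one; origin at the centre of its top face
- headlamp: bystander: black car headlamp unit with two round lenses upward, about 260 x 225 x 140 mm; origin under its centre
- tray: bystander, fixed: open blue plastic tray 240 (its x) x 150 x 60 mm; origin under its centre
- module_a: bystander: finned aluminium lamp module 85 x 65 x 26 mm, in the tray; origin under its centre
- module_b: bystander: a second such module, in the tray; origin under its centre
- screwdriver: bystander: green screwdriver, 210 mm, lying across the front of the bench; origin under its middle
- wrench: bystander: steel spanner, 180 mm, lying; origin under its middle
- cleaner: bystander: white bottle, 64 mm diameter, 190 mm high, standing; origin under its centre
- bulb_box: bystander: cardboard box 70 x 110 x 65 mm; origin under its centre
- screw_cup: bystander: steel bowl, 80 mm across, 50 mm high; origin under its centre

How it is judged (in metres and radians):
On the way, in this order (a step that is already met when the one before it is completed fails the run):
1. the plate lies level, held by its catch alone, nothing touching the fixture (value of joint plate below 0.03 rad and contact force between anything else and fixture below 0.3 N), for 0.3 s.
2. with the plate level, the green key is pressed with more than 4 N for 0.3 s (contact force between the fingers and start_key above 4 N and value of joint plate below 0.03 rad), for 0.3 s.
At the end, for the whole second after the job is handed in: The plate is level within 0.03 rad, held by its catch; the green key is released; every bystander is within 30 mm of where it stood (value of joint plate below 0.03 rad and contact force between anything else and start_key below 0.3 N and distance of each of headlamp, module_a, module_b, screwdriver, wrench, cleaner, bulb_box, screw_cup from where it was at the start of the episode below 0.03 m); the robot touches nothing.
It fails at once if the red or the white key pressed with more than 2 N (contact force between anything else and stop_key above 2 N or contact force between anything else and white_key above 2 N).
It fails at once if a bystander moved more than 30 mm (distance of any of headlamp, module_a, module_b, screwdriver, wrench, cleaner, bulb_box, screw_cup from where it was at the start of the episode above 0.03 m).
It also fails if it takes over 56 s, if anything falls off the work surface, if the arm or the gripper's body presses on something with over 40 N, if the wrist force passes 120 N, or if a joint passes its speed limit or range.

## Working session

There is one attempt and no reset: what is moved stays moved. The work goes in short steps, Python scripts to look and compute and a shell command to move; the robot and the scene stay as the last step left them, time stands still between calls to the robot, and variables do not carry over. Pictures are saved under pics/ and viewed, and the job is handed in when it is done.

```bash
mkdir -p pics; ls
cat > h.py <<'E'
import numpy as np, cv2
from plant import state, grab_frame, close_job
def K(f):
    fl=f["img"].shape[0]/2/np.tan(np.radians(f["vertical_fov"])/2)
    return fl
def proj(f,P):
    P=np.atleast_2d(P).astype(float); T=np.array(f["camera_from_world"]); c=P@T[:3,:3].T+T[:3,3]
    s=c[:,:2]/c[:,2:]; r2=(s**2).sum(1,keepdims=True)
    return s*(1+f["k1"]*r2)*K(f)+[f["cx"],f["cy"]]
def ray(f,u,v,z):
    d=(np.array([u,v])-[f["cx"],f["cy"]])/K(f); s=d.copy()
    for _ in range(30): s=d/(1+f["k1"]*(s@s))
    T=np.array(f["camera_from_world"]); R=T[:3,:3]; o=-R.T@T[:3,3]; w=R.T@np.array([s[0],s[1],1])
    return o+w*(z-o[2])/w[2]
E
python3 - <<'E'
from h import *
import pickle
fs={}
for n in ["scene","top","wrist"]:
    f=grab_frame(n); fs[n]=f
    cv2.imwrite(f"pics/{n}0.png",cv2.resize(f["img"][:,:,::-1],(800,600),interpolation=cv2.INTER_CUBIC))
pickle.dump(fs,open("f0.pkl","wb"))
print(state())
E
```

```text
pics
{'time': 0.15, 'qpos': array([ 7.48283055e+01,  1.83440250e+01,  8.96883713e+01, -6.67627623e-04,
        7.20450737e+01, -1.14513296e+00]), 'dq': array([-0.01555979, -0.12841085, -0.22534395, -0.05171122,  0.00240297,
        0.04145272]), 'joint_torque': array([ 5.35662384e-04, -4.12776732e+01, -2.32155597e+01,  7.26787420e-02,
        4.34211048e-02, -1.04108306e-04]), 'ee_pos': array([139.2622275 , 557.49992927, 213.31883294]), 'orientation': array([-1.79999086e+02,  7.74671981e-02,  7.59736453e+01]), 'contact_force': array([-0.39188348,  0.33004538,  0.1760279 ]), 'moment': array([-0.01328562,  0.04630143,  0.04205242]), 'width': 91.30473060556017}
```

View pics/scene0.png

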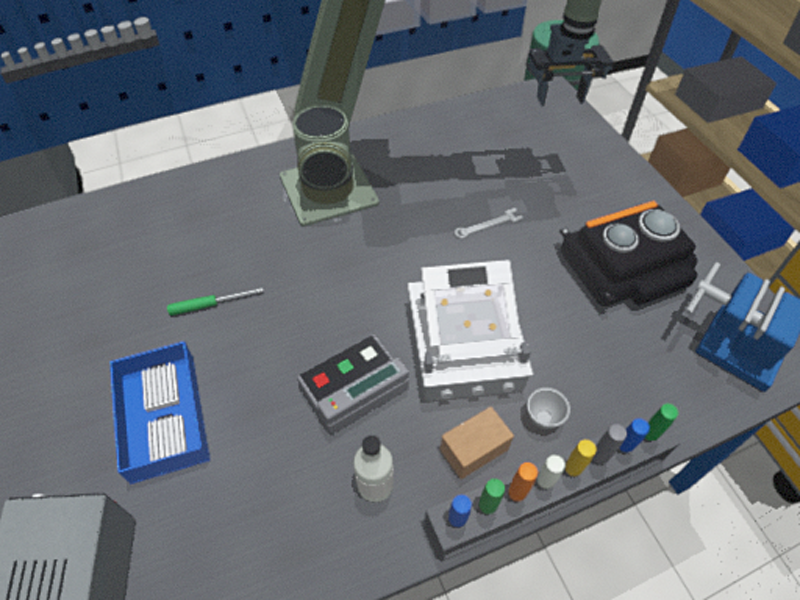

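View pics/top0.png

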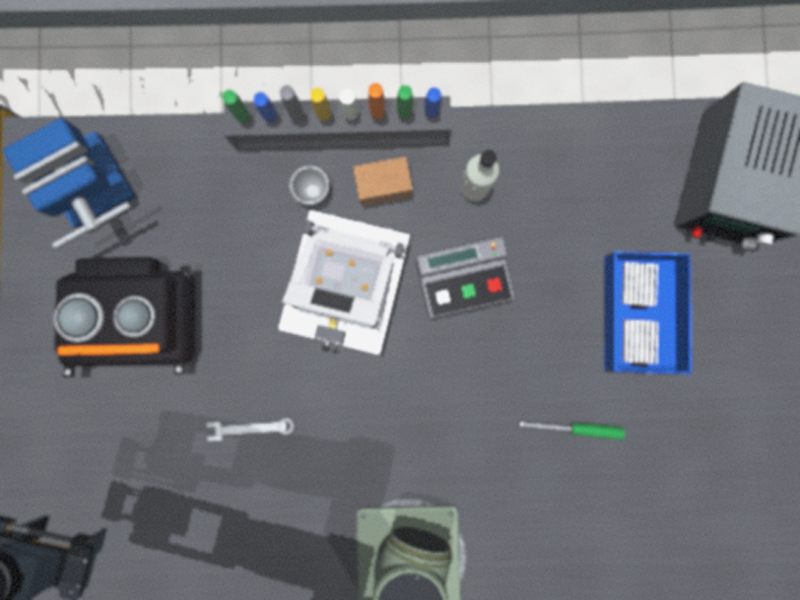

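View pics/wrist0.png

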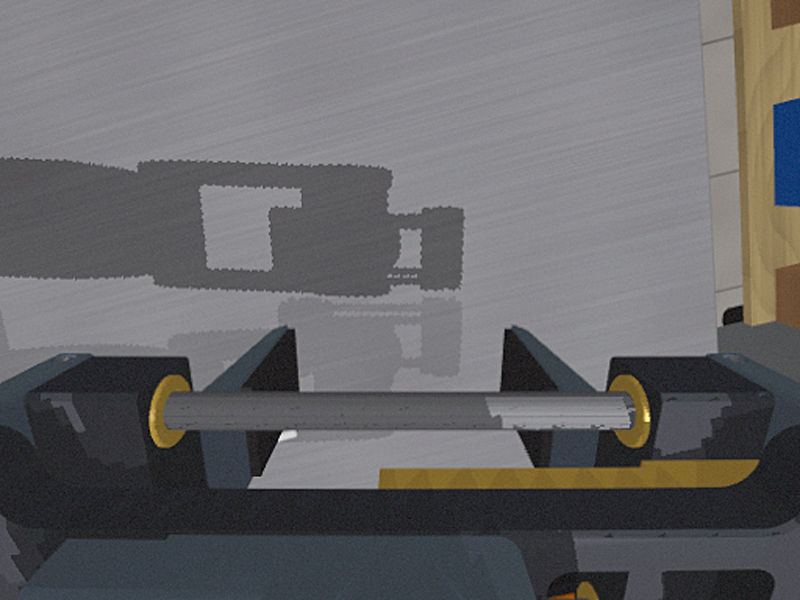

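Run:
```python
from h import *
import pickle
fs=pickle.load(open("f0.pkl","rb"))
def crop(n,x0,y0,w,h,s,o):
    c=fs[n]["img"][y0:y0+h,x0:x0+w,::-1]; c=cv2.resize(c,None,fx=s,fy=s,interpolation=cv2.INTER_CUBIC)
    for i in range(0,w,10):
        cv2.line(c,(int(i*s),0),(int(i*s),8),(0,0,255),1); cv2.putText(c,str(x0+i),(int(i*s),18),0,.35,(0,255,255))
    for i in range(0,h,10):
        cv2.line(c,(0,int(i*s)),(8,int(i*s)),(0,0,255),1); cv2.putText(c,str(y0+i),(8,int(i*s)+4),0,.35,(0,255,255))
    cv2.imwrite(o,c)
crop("top",170,130,165,105,4.8,"pics/topc.png")
crop("scene",185,160,165,115,4.8,"pics/scenec.png")
for n in ("top","scene"):
    f=fs[n];T=np.array(f["camera_from_world"]);print(n,-T[:3,:3].T@T[:3,3],f["vertical_fov"],f["k1"])
```

```text
top [ 440.40696881    6.85367441 1156.59444561] 57.6380986871593 0.027197612706735975
scene [1118.90960501 -260.28133504 1037.1092026 ] 54.10627724691851 -0.08975215148723231
```

View pics/topc.png

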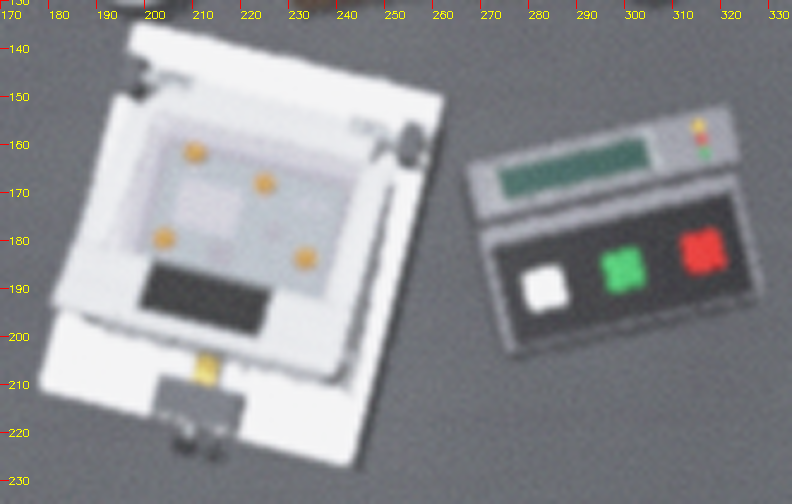

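View pics/scenec.png

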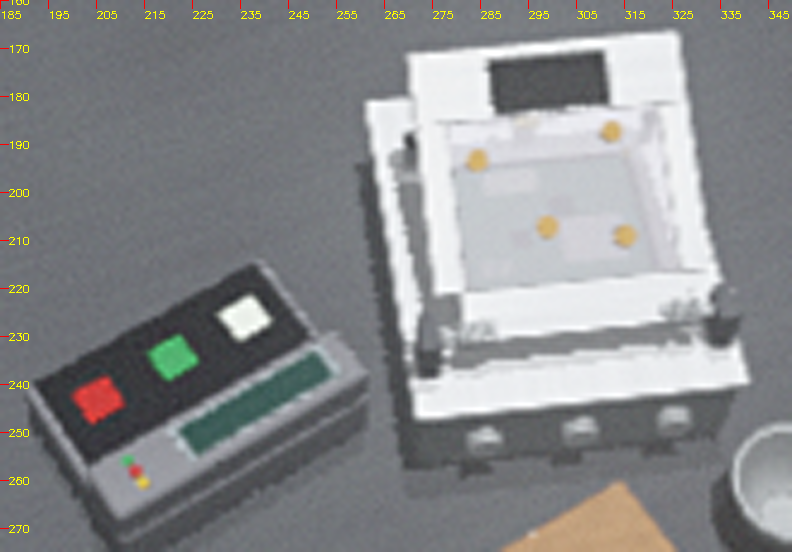

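Run:
```python
from h import *
import pickle
from scipy.optimize import least_squares
fs=pickle.load(open("f0.pkl","rb")); t=fs["top"]; s=fs["scene"]
px=lambda a,o:(np.array(a,float)+.5)/4.8-.5+np.array(o)
T=lambda a:px(a,(170,130)); S=lambda a:px(a,(185,160))
# keypad
kt=T([(545,289),(624,270),(704,251)]); ks=S([(245,317),(173,358),(98,400)])
for k in range(3): print("key top",ray(t,*kt[k],47.5).round(1),"scene",ray(s,*ks[k],47.5).round(1))
def keys(p):
    c,sn=np.cos(p[2]),np.sin(p[2]); return np.array([[p[0]-sn*d,p[1]+c*d,47.5] for d in (54,0,-54)])
r=least_squares(lambda p:np.r_[(proj(t,keys(p))-kt).ravel(),(proj(s,keys(p))-ks).ravel()],[540,-100,0])
print("key",r.x[:2],np.degrees(r.x[2]),r.fun.round(1))
# fixture
ct=T([(133,24),(443,98),(355,467),(40,388)])
dc=S([(413,417),(748,381)])
loc=np.array([(120,100,76),(120,-100,76),(-120,-100,76),(-120,100,76)])
pt=T([(150,262),(272,292),(258,335),(138,307)]); ps=S([(604,51),(488,60),(494,113),(610,102)])
# top pad corners: rear-left, rear-right, front-right, front-left ; scene: front-left(+y)?.. 
def W(p,L):
    c,sn=np.cos(p[2]),np.sin(p[2]); L=np.atleast_2d(L)
    return np.c_[p[0]+c*L[:,0]-sn*L[:,1],p[1]+sn*L[:,0]+c*L[:,1],L[:,2]]
def pad(p,a,h=10):
    q=p[3]; f,w=a[:,0],a[:,1]
    return W(p,np.c_[-85*0+85-f*np.cos(q)-h*np.sin(q)*-1*0+ (h*np.sin(q)), w, 104+f*np.sin(q)+h*np.cos(q)])
A=np.array([(133,37.5),(133,-37.5),(167,-37.5),(167,37.5)])
B=np.array([(167,37.5),(167,-37.5),(133,-37.5),(133,37.5)])
def res(p):
    return np.r_[(proj(t,W(p,loc))-ct).ravel(),(proj(s,W(p,loc[[1,0]]))-dc).ravel(),(proj(t,pad(p,A))-pt).ravel(),(proj(s,pad(p,B))-ps).ravel()]
r2=least_squares(res,[550,60,-.2,.45]); p=r2.x
print("fix",p[:2],np.degrees(p[2]),"tilt",p[3],r2.fun.round(1))
for q in (p[3],.2,0): 
    pp=p.copy();pp[3]=q; print("pad",q,pad(pp,np.array([(150,0)])).round(1))
    print("front edge",pad(pp,np.array([(175,0.)]),0).round(1))
```

```text
key top [529.3 -85.8  47.5] scene [530.6 -84.4  47.5]
key top [ 540.5 -138.6   47.5] scene [ 541.8 -137.4   47.5]
key top [ 551.7 -192.1   47.5] scene [ 552.8 -190.8   47.5]
key [ 541.06918009 -138.1413885 ] 11.838162910494548 [-0.2 -0.2 -0.2 -0.2 -0.3 -0.1 -0.3 -0.1 -0.3 -0.1 -0.1 -0.2]
fix [563.41127942 112.09903596] -15.443298035706196 tilt 0.44163638099496216 [ 1.2  0.8 -1.5  0.5 -1.8 -1.7  1.1 -0.8  1.5 -0.4 -1.1 -0.3  0.4 -0.6
  0.5 -0.5  0.3  0.8 -0.7  0.2 -0.1 -0.5 -0.8 -0.1 -0.6  0.   0.2 -0. ]
pad 0.44163638099496216 [[518.8 124.4 177.2]]
front edge [[492.8 131.6 178.8]]
pad 0.2 [[505.6 128.1 143.6]]
front edge [[480.  135.1 138.8]]
pad 0 [[500.8 129.4 114. ]]
front edge [[476.7 136.1 104. ]]
```

```bash
python3 -m inch '[[-0.003,0.005,0,0,-1],[-0.013,0.019,0,0,-1],[-0.026,0.038,0,0,-1],[-0.046,0.066,0,0,-1],[-0.066,0.095,0,0,-1],[-0.089,0.128,0,0,-1],[-0.112,0.161,0,0,-1],[-0.135,0.194,0,0,-1],[-0.158,0.227,0,0,-1],[-0.181,0.260,0,0,-1],[-0.204,0.293,0,0,-1],[-0.227,0.326,0,0,-1],[-0.250,0.360,0,0,-1],[-0.269,0.388,0,0,-1],[-0.289,0.416,0,0,-1],[-0.306,0.440,0,0,-1],[-0.319,0.459,0,0,-1],[-0.326,0.468,0,0,-1],[-0.3286,0.473,0,0,-1],[-0.3286,0.473,0,0,-1]]' 20
python3 - <<'E'
from h import *
f=grab_frame("scene"); cv2.imwrite("pics/s1.png",cv2.resize(f["img"][120:300,180:420,::-1],None,fx=3.3,fy=3.3,interpolation=cv2.INTER_CUBIC))
s=state();print(s["time"],s["ee_pos"],s["orientation"],s["contact_force"],s["width"])
f=grab_frame("wrist"); cv2.imwrite("pics/w1.png",f["img"][:,:,::-1])
E
```

```text
time: 1.82
ee_pos: [518.8, 124.0, 213.7]
orientation: [-180.0, -0.0, 75.9]
contact_force: [-0.4, 0.2, 0.4]
width: 0.3
1.8667 [518.13218276 124.76381612 213.7787195 ] [-1.79944437e+02 -1.87286525e-02  7.59581133e+01] [-0.33329416  0.9399555  -0.16350647] 0.17878377447677102
```

View pics/s1.png

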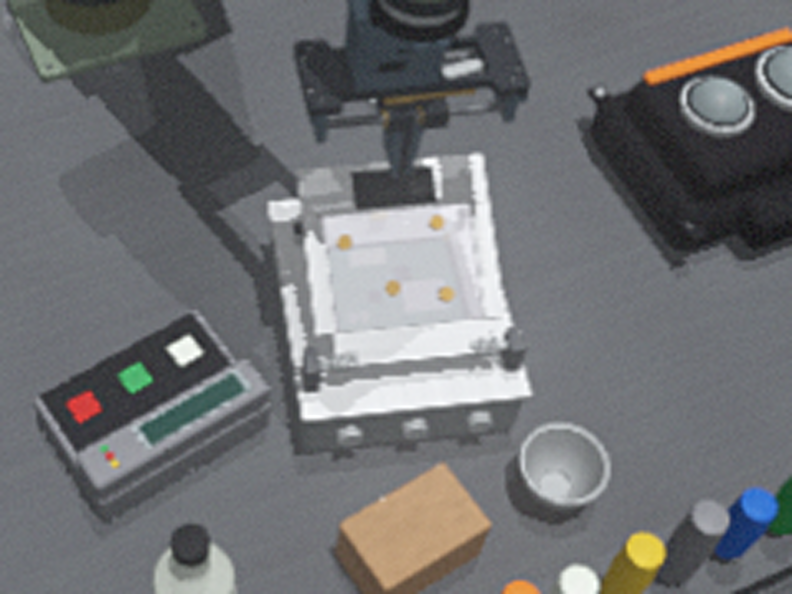

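View pics/w1.png

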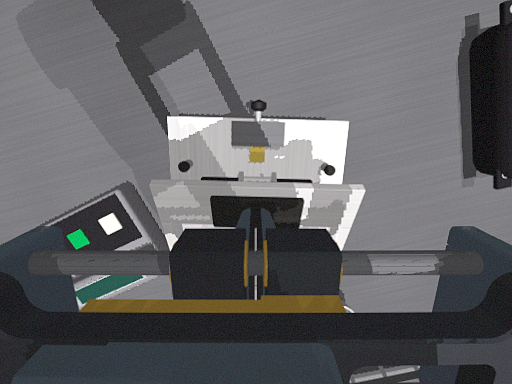

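```bash
python3 -m inch '[[0,0,0.008,0,-1],[0,0,0.020,0,-1],[0,0,0.030,0,-1],[0,0,0.034,0,-1],[0,0,0.038,0,-1],[0,-0.002,0.042,0,-1],[0,-0.004,0.046,0,-1],[0,-0.006,0.050,0,-1],[0,-0.008,0.054,0,-1],[0,-0.009,0.058,0,-1],[0,-0.011,0.062,0,-1],[0,-0.012,0.066,0,-1],[0,-0.0135,0.070,0,-1],[0,-0.015,0.074,0,-1],[0,-0.016,0.078,0,-1],[0,-0.0165,0.082,0,-1],[0,-0.017,0.086,0,-1],[0,-0.017,0.086,0,-1]]'
python3 - <<'E'
from h import *
f=grab_frame("scene"); cv2.imwrite("pics/s2.png",cv2.resize(f["img"][120:300,180:420,::-1],None,fx=3.3,fy=3.3,interpolation=cv2.INTER_CUBIC))
s=state();print(s["time"],s["ee_pos"],s["orientation"],s["contact_force"],s["width"])
E
```

```text
time: 3.42
ee_pos: [501.6, 128.5, 127.2]
orientation: [-179.9, 0.0, 76.0]
contact_force: [3.0, 0.5, 3.8]
width: 0.6
3.4667 [501.26932956 128.47940461 127.29938098] [-1.79879154e+02  4.14678121e-02  7.59725870e+01] [2.36495359 0.71186558 3.44468811] 0.23477711154729258
```

View pics/s2.png

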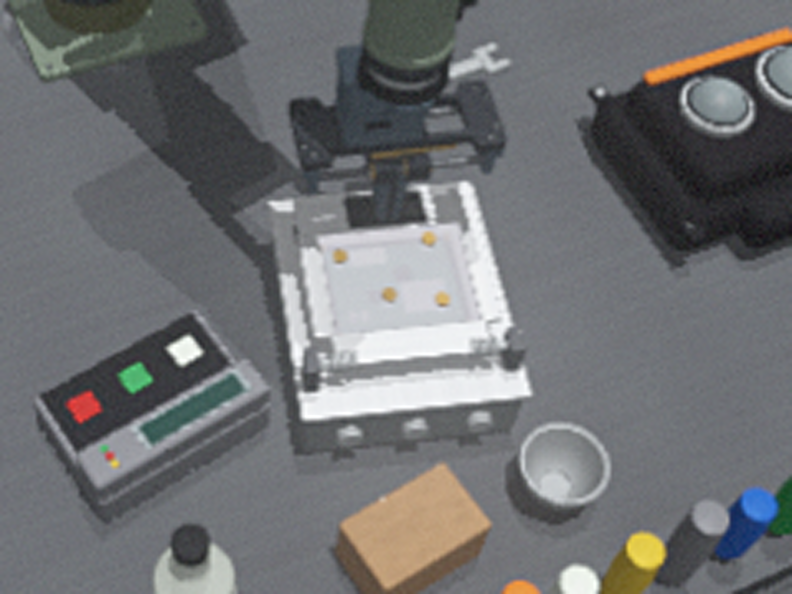

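The fingers sit centred on the pad and the plate follows them down. I'll press it home next.

```bash
python3 -m inch '[[0,0,0.003,0,-1],[0,-0.001,0.006,0,-1],[0,-0.001,0.008,0,-1],[0,-0.001,0.010,0,-1],[0,-0.001,0.012,0,-1],[0,-0.001,0.014,0,-1],[0,-0.001,0.0155,0,-1],[0,-0.001,0.0155,0,-1],[0,-0.001,0.0155,0,-1]]'
```

```text
time: 4.22
ee_pos: [500.1, 128.9, 113.5]
orientation: [-179.9, 0.0, 76.0]
contact_force: [-2.2, -0.5, 12.4]
width: 0.5
```

```bash
python3 -m inch '[[0,0,0.001,0,-1],[0,0,0.002,0,-1],[0,0,0.003,0,-1],[0,0,0.003,0,-1],[0,0,0.003,0,-1]]'
```

```text
time: 4.63
ee_pos: [500.0, 128.9, 112.3]
orientation: [-179.9, -0.0, 76.0]
contact_force: [-4.6, -0.1, 25.0]
width: 0.2
```

```bash
python3 -m inch '[[0,0,-0.002,0,-1],[0,0,-0.006,0,-1],[0,0,-0.012,0,-1],[0,0,-0.020,0,-1],[0,0,-0.035,0,-1],[0,0,-0.060,0,-1],[0,0,-0.090,0,-1],[0,0,-0.110,0,-1],[0,0,-0.120,0,-1],[0,0,-0.120,0,-1],[0,0,-0.120,0,-1],[0,0,-0.120,0,-1],[0,0,-0.120,0,-1],[0,0,-0.120,0,-1]]'
python3 - <<'E'
from h import *
f=grab_frame("scene"); cv2.imwrite("pics/s3.png",cv2.resize(f["img"][120:300,180:420,::-1],None,fx=3.3,fy=3.3,interpolation=cv2.INTER_CUBIC))
f=grab_frame("wrist"); cv2.imwrite("pics/w3.png",f["img"][:,:,::-1])
s=state();print(s["time"],s["ee_pos"],s["orientation"],s["contact_force"],s["width"])
E
```

```text
time: 5.8
ee_pos: [500.4, 128.6, 228.0]
orientation: [-179.8, 0.1, 76.0]
contact_force: [0.1, 1.1, -0.1]
width: 0.1
5.9 [500.75309029 128.71796867 228.56419203] [-1.79904704e+02  4.48566519e-02  7.59778128e+01] [-1.00732153 -0.16077371  0.30178391] 0.4459818320269238
```

View pics/s3.png

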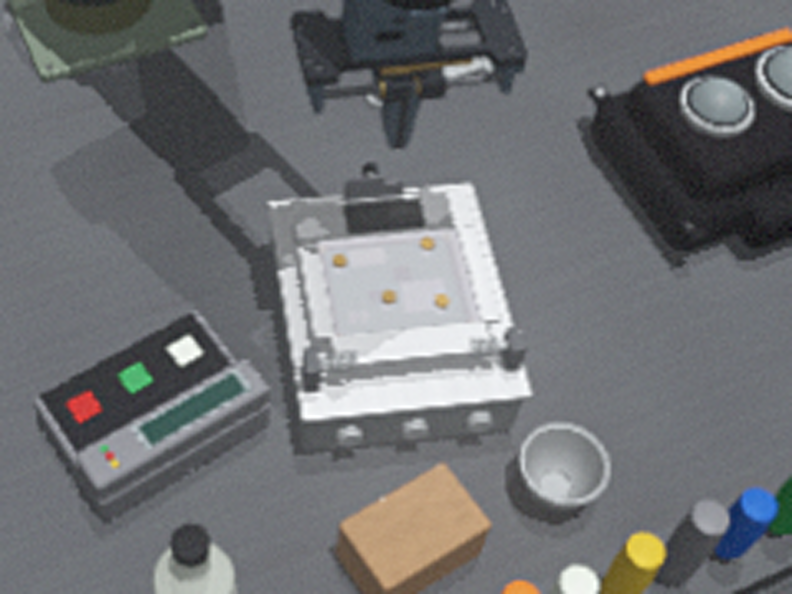

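View pics/w3.png

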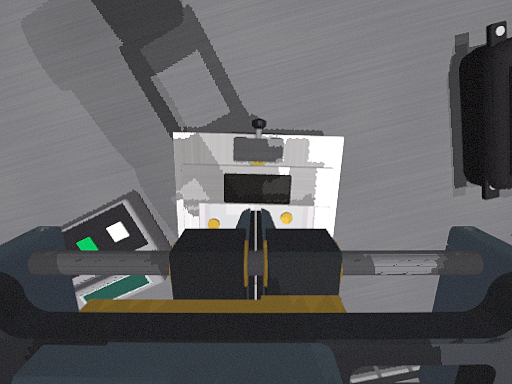

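The plate stays level: pad near (385,207) and catch block at its front edge, with no contact force. Next is the green key.

```bash
python3 - <<'E'
from h import *
import numpy as np
f=grab_frame("scene"); y=np.radians(-15.44)
for q in (0,.03,.1):
    L=np.array([85-150*np.cos(q)+10*np.sin(q),0]); p=[563.4+np.cos(y)*L[0],112.1+np.sin(y)*L[0],104+150*np.sin(q)+10*np.cos(q)]
    print(q,(proj(f,p)-[180,120])*3.3)
E
python3 -m inch '[[-0.010,0.004,0,0,-1],[-0.025,0.010,0,0,-1],[-0.050,0.021,0,0,-1],[-0.080,0.033,0,0,-1],[-0.110,0.046,0,0,-1],[-0.140,0.058,0,0,-1],[-0.170,0.071,0,0,-1],[-0.200,0.083,0,0,-1],[-0.225,0.093,0,0,-1],[-0.240,0.100,0,0,-1],[-0.247,0.103,0,0,-1],[-0.249,0.1035,0.010,0,-1],[-0.249,0.1035,0.035,0,-1],[-0.249,0.1035,0.065,0,-1],[-0.249,0.1035,0.095,0,-1],[-0.249,0.1035,0.120,0,-1],[-0.249,0.1035,0.138,0,-1],[-0.249,0.1035,0.144,0,-1],[-0.249,0.1035,0.144,0,-1],[-0.249,0.1035,0.144,0,-1]]'
python3 - <<'E'
from h import *
f=grab_frame("scene"); cv2.imwrite("pics/s4.png",cv2.resize(f["img"][150:300,160:360,::-1],None,fx=4,fy=4,interpolation=cv2.INTER_CUBIC))
f=grab_frame("wrist"); cv2.imwrite("pics/w4.png",f["img"][:,:,::-1])
f=grab_frame("top"); cv2.imwrite("pics/t4.png",cv2.resize(f["img"][120:250,160:350,::-1],None,fx=4,fy=4,interpolation=cv2.INTER_CUBIC))
s=state();print(s["time"],s["ee_pos"],s["orientation"],s["contact_force"],s["width"])
E
```

```text
0 [[381.79927954 213.27300702]]
0.03 [[382.28401164 210.64174968]]
0.1 [[383.52419722 204.90937508]]
time: 7.62
ee_pos: [541.5, -137.4, 85.8]
orientation: [180.0, -0.0, 76.0]
contact_force: [1.2, 0.7, 0.8]
width: 0.5
7.7667 [ 542.23325565 -137.90724043   86.87685978] [ 1.79829008e+02 -5.98941635e-03  7.59896608e+01] [ 0.66757619 -1.5322015   0.36191892] 0.3270560692673951
```

View pics/s4.png

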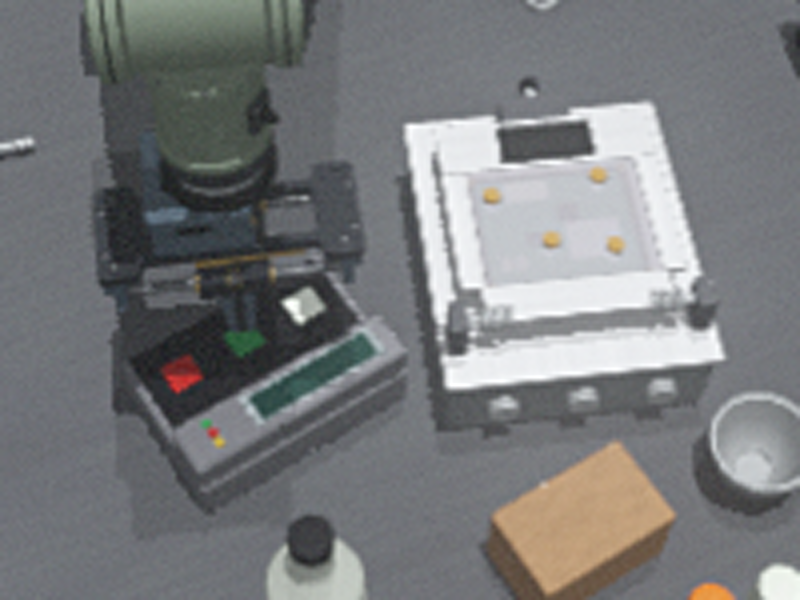

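View pics/w4.png

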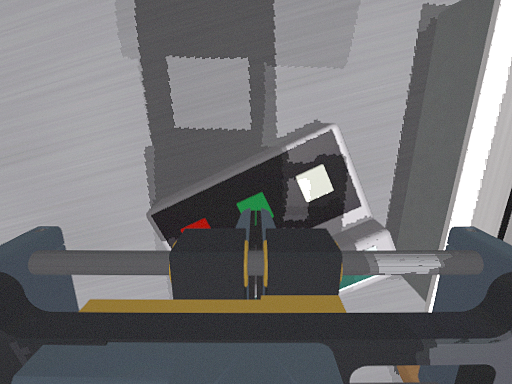

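View pics/t4.png

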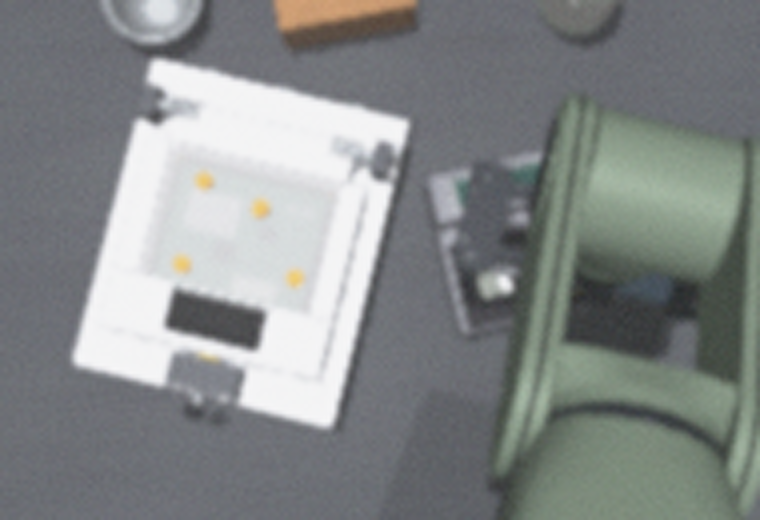

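Both pictures agree: the plate is level and caught, and the fingers are over the green key. Going down gently now.

```bash
python3 -m inch '[[0,0,0.010,0,-1],[0,0,0.022,0,-1],[0,0,0.030,0,-1],[0,0,0.034,0,-1],[0,0,0.036,0,-1],[0,0,0.036,0,-1]]'
```

```text
time: 8.27
ee_pos: [541.1, -137.8, 49.0]
orientation: [-180.0, -0.0, 76.0]
contact_force: [0.0, -0.5, 1.2]
width: 0.3
```

```bash
python3 -m inch '[[0,0,0.001,0,-1],[0,0,0.002,0,-1],[0,0,0.003,0,-1],[0,0,0.004,0,-1],[0,0,0.0045,0,-1],[0,0,0.0045,0,-1]]'
```

```text
time: 8.77
ee_pos: [541.7, -138.0, 46.5]
orientation: [179.9, -0.0, 76.0]
contact_force: [-2.8, 0.5, 9.4]
width: 0.2
```

```bash
python3 -m inch '[[0,0,0.0006,0,-1],[0,0,0.0006,0,-1],[0,0,0.0006,0,-1],[0,0,0.0006,0,-1],[0,0,0.0006,0,-1]]'
python3 -m inch '[[0,0,-0.003,0,-1],[0,0,-0.010,0,-1],[0,0,-0.025,0,-1],[0,0,-0.055,0,-1],[0,0,-0.090,0,-1],[0,0,-0.125,0,-1],[0,0,-0.150,0,-1],[0,0,-0.160,0,-1],[0,0,-0.160,0,-1],[0,0,-0.160,0,-1],[0,0,-0.160,0,-1],[0,0,-0.160,0,-1]]'
python3 - <<'E'
from h import *
f=grab_frame("scene"); cv2.imwrite("pics/s5.png",cv2.resize(f["img"][:,:,::-1],(800,600),interpolation=cv2.INTER_CUBIC))
s=state();print(s["time"],s["ee_pos"],s["contact_force"])
E
```

```text
time: 9.18
ee_pos: [541.7, -138.0, 46.4]
orientation: [179.9, 0.0, 76.0]
contact_force: [-2.9, 1.4, 12.4]
width: 0.7
time: 10.18
ee_pos: [540.1, -137.6, 202.1]
orientation: [-179.8, -0.0, 76.0]
contact_force: [0.3, 0.9, -0.0]
width: 0.5
10.2333 [ 540.26115749 -137.60151284  202.31843916] [-0.06787987 -0.57756385  0.20751458]
```

View pics/s5.png

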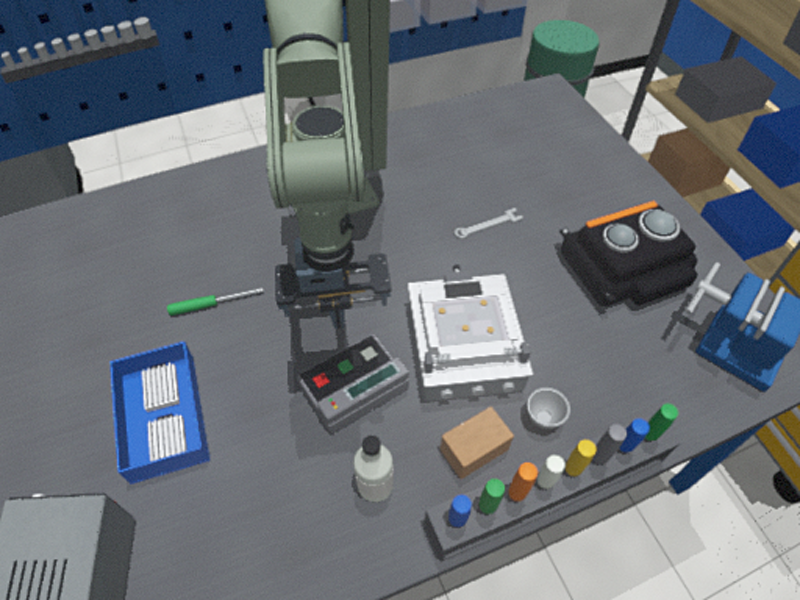

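The last picture shows the plate level, with its pad at (463,289). The hand is clear of the keypad, and every bystander is where it was in the first picture.

```bash
python3 -c "
from plant import close_job; print(close_job())"
```

```text
the job is handed in; nothing more can be done
None
```

Both steps are done and the job was handed in at about 10 s of the 56 s allowed; the hand-in gives no verdict.

- **Plate:** I pushed the pad down along its arc with the shut fingers until it hit the hard stop, at about 25 N. After I lifted off, the plate stayed level: the pad sat within about 1 pixel of where it should appear at zero tilt. In one earlier crop, partly hidden by shadow, I read the pad about 6 enlarged pixels (roughly 2 image pixels) higher. The clearer picture taken next settled it as level.
- **Green key:** I held it at about 9 to 12 N for roughly half a second, then released it and raised the hand to about 200 mm above the bench. At the end the force readings were within sensor noise of zero.
- **Other keys and bystanders:** The red and white keys were not approached. The last scene picture shows every bystander where it stood at the start, compared by eye only.

No check failed.

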